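# Fit a polishing head in the quick-change holder

## Robot

A 6-joint arm with a two-finger parallel gripper is mounted at the origin on the work surface; the furniture and walls round the work are solid. World frame = base frame: x ahead of the robot, y to its left, z up, the work surface at z = 0. Lengths are in mm, angles in rad, forces in N, time in s.
With the tool pointing down it reaches from about 350 to 975 mm from the base axis. Payload 4.9 kg.
Tool frame: the origin (TCP) lies on the centre line of the jaws, within the pads' length; the fingertips stand arm.tip_reach ahead of it and the grasp point (between the pads) lies 11 mm behind it (arm.tip_reach is the distance from the TCP to the fingertips, in mm); z points along the fingers, y is the line along which they close (so a half turn about z gives the same grasp; the last joint's range is limited). The gripper opens to 85 mm and grips with 20 to 120 N. Pads are 22 mm wide; open, the fingers measure 114 mm over their backs; the gripper's body (76 mm by 85 mm) begins 54 mm behind the grasp point. The pads swing forward as they close: fully open they stand 13 mm farther back than shut.
Start: joints at [-1.392, 0.053, 1.613, -0, 1.476, -0.119], TCP at [183.381, -597.472, 239.304] pointing down, gripper open.
Joint ranges: [-3.01, 3.01], [-1.01, 2.22], [0.06, 2.58], [-1.02, 4.17], [0.09, 2.62], [-3.14, 3.14]. Speed limits (rad/s): [2.57, 2.57, 3.14, 3.14, 3.14, 3.14].

## Interface

Orientations are given as a 3x3 rotation matrix whose columns are the frame's x, y, z axes.
In Python, from cell import arm, camera, order gives the robot as it stands.
- The arm moves only by the tool apply_moves, never from a script. Its argument "targets" is a list of rows, each a list of 2 entries, a list of its own where there are three numbers: the shift along the tool's x, y, z in mm, then the turn about the tool's z in degrees. In form: [[[tx, ty, tz], roll], ...]. A call has 1 to 10 rows; each row is the pose to reach, as a shift and turn from the pose commanded when the call began, along the tool's axes at that moment; what a row does not reach only later rows make up. A row lasts 1/10 s, in which the tool goes at most 50 mm and 8.59 degrees, less where a joint would pass 70% of its speed; a pose out of reach is approached as far as the arm can. A call with a gripper value outside its range is refused whole. "grip" is the finger opening in mm, from 0 to 85.4, set as the call begins (left out, the last holds). The fingers move at their own pace and stop on an object; "grip_force" is the grip in N (left out, the last holds). Time passes only in rows, so rows that repeat a pose let the fingers close. It gives the time, the measured TCP pose, the force, the opening and the grip force at its end, in the units of the state.
- arm.read_state(): the state, without advancing time (a new reading comes with each control period).
- camera(name): name is "scene" or "top"; returns a dict with "image" (400x640x3 uint8, blue, green, red), "fx", "fy", "cx", "cy" (pixels), "pose" (4x4, takes a point from camera to world coordinates). Camera axes: x right, y down, z forward; pixel columns grow to the right and rows downward; lengths in mm; the calibration is good to about 2 mm. A picture is of the moment at which its call begins. There is no depth.
- order.job_done(): hands the job in; it is judged then, once.
The state is a dict: "t": time; "q": joint angles; "qvel": joint speeds; "joint_torque": joint torques, N m; "ee_pos": TCP position; "orientation": TCP orientation; "wrist_force": force on the tool from outside, world axes, zero at the start; "ft_torque": the same for the moment, N m; "gripper_width": finger opening in mm; "finger_force": force on a finger pad.
Only numpy, scipy, OpenCV 4.12 (cv2) and the standard library are available. Lean on these libraries where they do the work, as an engineer would, in place of code of your own. Each camera call takes 0.05 s, during which the arm holds its last target. There are 200 camera calls.

## Task

Fit the white polishing head in the quick-change holder: pull the spring sleeve up, turn it to the green mark and let it rest there open, then stand the white head fully down in the keyed pocket and let go. Lock it by pulling the sleeve up again, turning it back to the red mark and letting it drop fully home. Leave the other two heads standing in the rack and do not shift the jar or the maroon block.

Things in the scene. Friction and masses are not known exactly. Their poses are not given: they have to be found in the camera images.
- holder: Quick-change holder fixed to the bench: round dark steel foot 90 mm across and 12 mm high, housing 53 mm across above it. Origin at the centre of its underside on the bench, z up. Its x axis is the long direction of the keyed pocket. Red mark (locked) and green mark (open) on top of the foot, at bearings 145 and 214 degrees counter-clockwise from its x axis.
- seat (a point): Centre of the floor of the holder's pocket, on its axis, 20 mm above the bench. The pocket is 40 mm along the holder's x, 18 mm along its y, 7 mm deep (2 mm play round a foot bar), reached from above through the sleeve. A seated head has its origin here and its foot bar along the holder's x, either way round.
- sleeve_top (a point): Centre of the top face of the sleeve, a knurled dark steel ring 56 mm across, 43 mm bore, 22 mm tall; 52.5 mm above the bench when home. Its white line points to the red or green mark. Two lugs in the bore lie over the ends of the foot bar at red (no head can enter or leave) and beside it at green. Grip it outside, from above; a seated head stands in the bore and 29.5 mm above the home ring.
- sleeve_lift (a joint): How far the sleeve is pulled up, m: 0 fully home, 0.013 at most. A spring pushes it down (6 N at home, 11 N at the top). It turns only when lifted 0.008 or more. At green it rests on a step at about 0.004, held from turning back; between the marks it rests on a ledge at about 0.007.
- sleeve_turn (a joint): Turn of the sleeve, rad, counter-clockwise from above: 0 at the red mark (locked, a stop), 1.2 at the green mark (open, a stop). It drops home below about 0.1 and onto the step of the open position above about 1.0.
- white_head: White, dome-topped (the one to fit) polishing head, 62 mm tall, origin at the centre of its foot's underside, z up. Foot: steel bar 36 (its x) x 14 x 9 mm, lower edges tapered 2 mm; steel stem 16 to 22 mm across; round head 30 mm across from 36 to 62 mm above the origin: grasp there. Black line on top along the foot bar; half a turn is the same. About 0.12 kg.
- red_head: Red, flat-topped (stays in the rack) polishing head, 62 mm tall, origin at the centre of its foot's underside, z up. Foot: steel bar 36 (its x) x 14 x 9 mm, lower edges tapered 2 mm; steel stem 16 to 22 mm across; round head 30 mm across from 36 to 62 mm above the origin: grasp there. Black line on top along the foot bar; half a turn is the same. About 0.12 kg.
- green_head: Green, bevel-topped (stays in the rack) polishing head, 62 mm tall, origin at the centre of its foot's underside, z up. Foot: steel bar 36 (its x) x 14 x 9 mm, lower edges tapered 2 mm; steel stem 16 to 22 mm across; round head 30 mm across from 36 to 62 mm above the origin: grasp there. Black line on top along the foot bar; half a turn is the same. About 0.12 kg.
- rack: Pale wooden block fixed to the bench, 64 (x) by 200 (y) by 22 mm high, origin at the centre of its underside. Three pockets 8 mm deep (floor 14 mm above the bench) in a row along its y at -62, 0 and +62 mm, each with a head standing in it, in any order, foot bars along the rack's x, 2 mm play all round.
- small_jar: Jar with black lid, 53 mm across, 66 mm tall, standing on the bench beside the holder; origin at the centre of its underside. Leave it.
- maroon_block: Maroon abrasive block standing on end beside the holder, 50 x 30 mm and 62 mm tall; origin at the centre of its underside. Leave it.
Not all that is in view belongs to the job. What is shaped like the red_head but blue or purple is not meant.

How it is judged (in metres and radians):
On the way, in this order (a step that is already met when the one before it is completed fails the run):
1. The sleeve rests open at the green mark, on its step, and has been let go (value of joint sleeve_turn above 1 rad and value of joint sleeve_lift between 0.003 and 0.0065 m and contact force between the fingers and holder below 0.5 N), for 0.2 s.
2. The white head stands fully down in the holder's pocket, let go, with the sleeve still open (horizontal distance between white_head and seat below 0.005 m and z of white_head in the frame of seat below 0.004 m and angle between white_head's own z axis and vertical below 0.12 rad and angle between the x axis of white_head and the x axis of holder, either way round below 0.2 rad and value of joint sleeve_turn above 1 rad and value of joint sleeve_lift between 0.003 and 0.0065 m and contact force between the fingers and white_head below 0.5 N), for 0.2 s.
At the end, for the whole second after the job is handed in: White head at rest in the pocket (5 mm off axis, 4 mm off floor, 0.12 rad tilt, 0.2 rad yaw at most); sleeve locked (turn under 0.15 rad) and home (lift under 2 mm); red and green heads upright in the rack, jar and maroon block upright, all four within 15 mm of where they were (horizontal distance between white_head and seat below 0.005 m and z of white_head in the frame of seat below 0.004 m and angle between white_head's own z axis and vertical below 0.12 rad and angle between the x axis of white_head and the x axis of holder, either way round below 0.2 rad and value of joint sleeve_turn below 0.15 rad and value of joint sleeve_lift below 0.002 m and linear speed of white_head below 0.03 m/s and distance of each of red_head, green_head, small_jar, maroon_block from where it was at the start of the episode below 0.015 m and angle between each of red_head, green_head's own z axis and vertical below 0.2 rad and angle between each of small_jar, maroon_block's own z axis and vertical below 0.1 rad); the robot touches nothing.
It fails at once if the jar is shifted by more than 20 mm or knocked over (distance of small_jar from where it was at the start of the episode above 0.02 m or angle between small_jar's own z axis and vertical above 0.4 rad).
It fails at once if the maroon block is shifted by more than 20 mm or knocked over (distance of maroon_block from where it was at the start of the episode above 0.02 m or angle between maroon_block's own z axis and vertical above 0.4 rad).
It fails at once if the red head is shifted by more than 20 mm or knocked over (distance of red_head from where it was at the start of the episode above 0.02 m or angle between red_head's own z axis and vertical above 0.4 rad).
It fails at once if the green head is shifted by more than 20 mm or knocked over (distance of green_head from where it was at the start of the episode above 0.02 m or angle between green_head's own z axis and vertical above 0.4 rad).
It also fails if it takes over 61 s, if anything falls off the work surface, if the arm or the gripper's body presses on something with over 40 N, if the wrist force passes 120 N, or if a joint passes its speed limit or range.

## Working session

There is one attempt and no reset: what is moved stays moved. The work goes in short steps, Python scripts to look and compute and a tool call to move; the robot and the scene stay as the last step left them, time stands still between calls to the robot, and variables do not carry over. Pictures are saved under pics/ and viewed, at most 10 in all, crops included, and the job is handed in when it is done.

Besides the shell and the picture viewer there is one more tool, called after ">>>" in YAML: its name, and indented under it one key for each argument. apply_moves: Moves the arm, as the interface text tells. Its arguments: {"type":"object","properties":{"targets":{"type":"array"},"grip":{"type":"number"},"grip_force":{"type":"number"}},"required":["targets"]}

```bash
mkdir -p pics
python3 - <<'E'
from cell import arm,camera
import cv2,numpy as np
for n in("scene","top"):
    c=camera(n);cv2.imwrite(f"pics/{n}0.png",c["image"]);print(n,c["fx"],c["fy"],c["cx"],c["cy"],np.round(c["pose"],3).tolist())
print(arm.read_state(),arm.tip_reach)
E
```

```text
scene 433.17935483920047 433.17935483920047 315.15748607062795 202.94850576289238 [[0.695, -0.35, 0.628, -52.51], [-0.719, -0.353, 0.599, -480.99], [0.012, -0.868, -0.497, 525.272], [0.0, 0.0, 0.0, 1.0]]
top 391.92356372482766 391.92356372482766 316.5175403405877 204.0874460335048 [[0.026, -0.999, 0.031, 499.26], [-1.0, -0.027, -0.012, 67.009], [0.013, -0.031, -0.999, 932.165], [0.0, 0.0, 0.0, 1.0]]
{'t': 0.1, 'q': array([-1.39203381e+00,  5.33067896e-02,  1.61416802e+00, -1.60182298e-05,
        1.47597202e+00, -1.19024616e-01]), 'qvel': array([-0.00059381, -0.00099677, -0.00421172,  0.00021185, -0.00053949,
        0.00118598]), 'joint_torque': array([ 2.70145492e-04, -3.94903243e+01, -3.71363604e+01, -9.21930837e-05,
        3.91019668e-03, -2.02620248e-05]), 'ee_pos': array([ 183.2620757 , -596.95667747,  238.16927588]), 'orientation': array([[ 9.55987682e-01,  2.93406599e-01, -3.45387159e-04],
       [ 2.93406731e-01, -9.55985968e-01,  1.82179529e-03],
       [ 2.04341481e-04, -1.84295277e-03, -9.99998281e-01]]), 'wrist_force': array([-0.02333522,  0.38908344,  0.44154827]), 'ft_torque': array([0.00183088, 0.00199721, 0.00280142]), 'finger_force': 0.0, 'gripper_width': 85.22021459110128} 8.0
```

View pics/scene0.png

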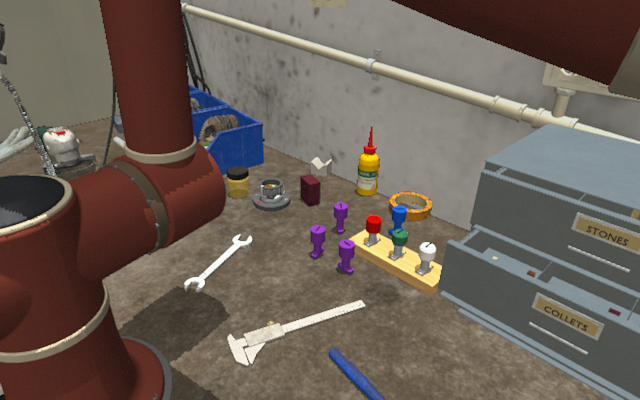

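View pics/top0.png

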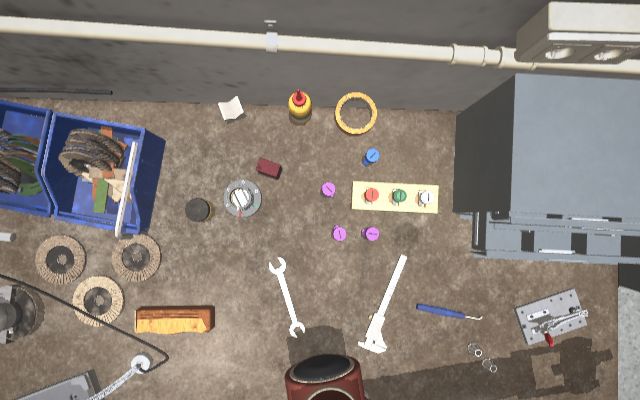

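Scene: the jar is at top px (198,209), the holder at (242,198) and the maroon block at (269,168). In the rack, red is at (371,196), green at (399,196) and white at (425,198). The look-alikes are purple at (328,189), (340,234), (372,234) and blue at (372,156). The white dome at (425,198) is the one to fit, next to the open drawer at (470,210).

Run:
```python
import cv2,numpy as np
t=cv2.imread("pics/top0.png")
a=cv2.resize(t[160:240,190:290],None,fx=6,fy=6,interpolation=cv2.INTER_CUBIC)[:, :600]
b=cv2.resize(t[170:230,345:478],None,fx=6,fy=6,interpolation=cv2.INTER_CUBIC)
cv2.imwrite("pics/c1.png",a);cv2.imwrite("pics/c2.png",b)
```

```text
(no output)
```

View pics/c1.png

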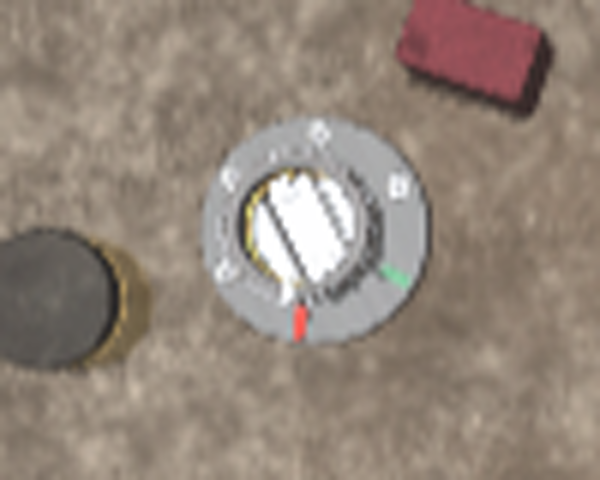

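View pics/c2.png

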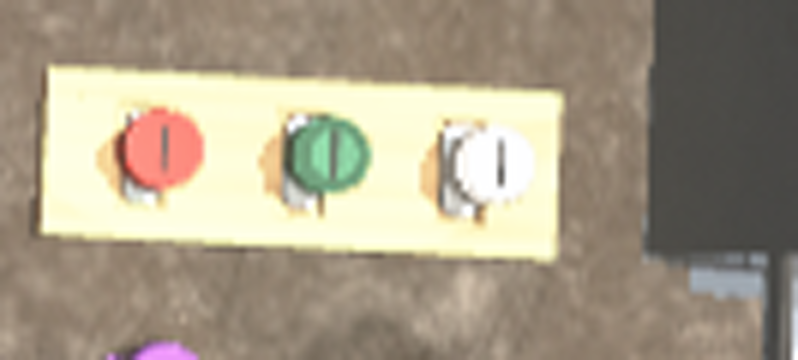

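The crops confirm it. In crop 1 the holder foot is centred at (316,230), red mark (300,323), green mark (397,275). In crop 2 the white dome is at (497,163), with its black line along the rack's x. The dark cabinet side starts at x≈650.

```bash
cat > h.py <<'E'
import numpy as np
T=dict(f=391.92356372482766,c=(316.5175403405877,204.0874460335048),P=np.array([[0.026,-0.999,0.031,499.26],[-1.0,-0.027,-0.012,67.009],[0.013,-0.031,-0.999,932.165]]))
def world(c,u,v,z):
    P=np.array(c["pose"]);d=P[:3,:3]@[(u-c["cx"])/c["fx"],(v-c["cy"])/c["fy"],1];o=P[:3,3];return o+d*(z-o[2])/d[2]
def pix(c,p):
    P=np.array(c["pose"]);q=P[:3,:3].T@(np.array(p)-P[:3,3]);return c["fx"]*q[0]/q[2]+c["cx"],c["fy"]*q[1]/q[2]+c["cy"]
E
python3 - <<'E'
from h import *
from cell import camera
c=camera("top");s=camera("scene")
A=lambda x,y,z:world(c,(x+.5)/6-.5+190,(y+.5)/6-.5+160,z)
B=lambda x,y,z:world(c,(x+.5)/6-.5+345,(y+.5)/6-.5+170,z)
h=A(316.5,230.5,12);r=A(300,323,12);g=A(397,275,12)
br=lambda d:np.degrees(np.arctan2(d[1],d[0]))
print("holder",h,"foot diam",A(431,230,12)-A(202,230,12),"yaw",br(r-h)-145,br(g-h)-214,np.linalg.norm(r-h))
print("pocket line?",br(A(268,195,20)-A(308,280,20)))
k=[B(47,66,22),B(563,91,22),B(555,262,22),B(40,235,22)];print("rack",*k,sep="\n");print("c",sum(k)/4)
w=B(497,163,76);print("white",w,"green",B(328,154,76),"red",B(161,149,76))
print("line",B(500,141,76)-B(500,185,76), "cab bottom",B(650,240,0),B(650,240,76))
print("jar",A(50,298,66),"block corners",A(400,65,62),A(525,105,62),A(545,40,62),A(415,0,62))
print("scene px white",pix(s,w),"holder",pix(s,h))
E
```

```text
holder [537.8152098  230.16041509  12.        ] foot diam [  2.41894174 -89.24103333   0.        ] yaw 26.76467137692046 -331.3909109201256 36.66654476086267
pocket line? 26.943274563654462
rack
[584.94333456 -26.17373547  22.        ]
[ 580.75409533 -227.52934857   22.        ]
[ 514.10061748 -225.5262318    22.        ]
[519.23237294 -25.01024053  22.        ]
c [ 549.75760508 -126.05988909   22.        ]
white [ 548.85979789 -186.26125291   76.        ] green [ 550.47029415 -124.21690817   76.        ] red [550.63560352 -63.0371181   76.        ]
line [16.11277507  0.28385314  0.        ] cab bottom [ 524.22789385 -270.42315712    0.        ] [ 522.19226412 -242.91212678   76.        ]
jar [508.12779304 317.31330807  66.        ] block corners [597.90328131 192.42853902  62.        ] [584.33566502 145.74933488  62.        ] [608.70458151 139.05868471  62.        ] [622.22906933 187.63452368  62.        ]
scene px white (np.float64(426.8843912418648), np.float64(244.7887019539299)) holder (np.float64(270.94485264771083), np.float64(197.7977013872877))
```

```bash
cat >> h.py <<'E'
def rel(x,y,z,beta):
    "shift in tool axes and roll (deg) to TCP x,y,z with closing line at bearing beta"
    from cell import arm
    s=arm.read_state();R=np.array(s["orientation"]);d=np.array([x,y,z])-s["ee_pos"]
    b=np.degrees(np.arctan2(R[1,1],R[0,1]));t=(b-beta+90)%180-90
    print(np.round([R[:,0]@d,R[:,1]@d,-d[2],t],1),"b",round(b,1))
E
python3 -c "
from h import *
rel(270,-300,239,-20);rel(400,-50,200,-20);rel(538,230,150,-20)"
```

```text
[ 170.1 -258.6   -0.5  -52.9] b -72.9
[ 367.7 -459.4   38.5  -52.9] b -72.9
[ 581.7 -686.5   88.5  -52.9] b -72.9
```

>>> apply_moves:
  targets:
    - [[24, -37, 0], -7]
    - [[48, -74, 0], -14]
    - [[73, -111, 0], -21]
    - [[97, -148, 0], -28]
    - [[121, -185, 0], -35]
    - [[146, -222, 0], -42]
    - [[170, -259, 0], -49]
    - [[204, -293, 0], -53]
    - [[238, -327, 0], -53]
    - [[272, -361, 0], -53]
  grip: 72

```text
t: 1.2
ee_pos: [337.8, -170.8, 239.4]
orientation: [[0.342, 0.94, 0.001], [0.94, -0.342, -0.001], [-0.0, 0.001, -1.0]]
wrist_force: [1.0, -0.2, -1.3]
gripper_width: 71.9
finger_force: 0.0
```

```bash
python3 -c "
from h import *
rel(400,-50,200,-20);rel(538,230,150,-20)"
```

```text
[134.8  17.1  39.4   0. ] b -20.0
[445.2  51.   89.4   0. ] b -20.0
```

>>> apply_moves:
  targets:
    - [[45, 5, 9], 0]
    - [[90, 10, 18], 0]
    - [[135, 15, 27], 0]
    - [[180, 20, 36], 0]
    - [[225, 25, 45], 0]
    - [[270, 30, 54], 0]
    - [[315, 36, 63], 0]
    - [[360, 41, 72], 0]
    - [[405, 46, 81], 0]
    - [[445, 51, 89], 0]

```text
t: 2.2
ee_pos: [537.5, 230.6, 149.5]
orientation: [[0.34, 0.94, -0.001], [0.94, -0.34, -0.0], [-0.0, -0.0, -1.0]]
wrist_force: [0.3, -0.2, 0.6]
gripper_width: 72.0
finger_force: 0.0
```

Run:
```python
from h import *
from cell import arm,camera
import cv2
rel(538,230,150,-20)
rel(538,230,36,-20)
for n in("scene","top"):
    c=camera(n);print(pix(c,arm.read_state()["ee_pos"]),pix(c,[538,230,52]))
    u,v=map(int,pix(c,[538,230,60]));im=c["image"][max(v-50,0):v+50,max(u-60,0):u+60]
    cv2.imwrite(f"pics/{n}1.png",cv2.resize(im,None,fx=3.2,fy=5.2 if 0 else 3.2))
a,b=[cv2.imread(f"pics/{n}1.png") for n in("scene","top")]
cv2.imwrite("pics/p1.png",np.hstack([a,b]))
```

```text
[-0.4  0.7 -0.5  0.1] b -19.9
[-3.000e-01  7.000e-01  1.135e+02  1.000e-01] b -19.9
(np.float64(267.68090664617625), np.float64(145.07518156862818)) (np.float64(270.3979226611965), np.float64(183.1255975350553))
(np.float64(229.56752052471177), np.float64(195.0539964345871)) (np.float64(239.26350440034278), np.float64(197.08768505486185))
```

View pics/p1.png

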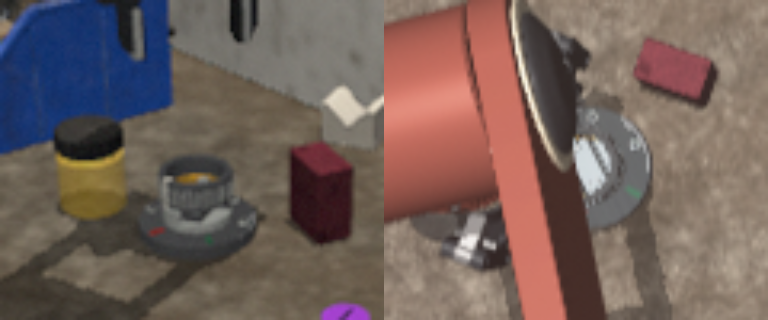

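The scene crop shows the ring centred about (271,183), within 1 px of the prediction, and the fingers clear of the jar and block. Going down.

>>> apply_moves:
  targets:
    - [[0, 1, 40], 0]
    - [[0, 1, 75], 0]
    - [[0, 1, 95], 0]
    - [[0, 1, 105], 0]
    - [[0, 1, 113], 0]
    - [[0, 1, 113], 0]

```text
t: 2.9
ee_pos: [538.0, 227.7, 37.2]
orientation: [[0.341, 0.94, -0.0], [0.94, -0.341, -0.0], [-0.0, -0.0, -1.0]]
wrist_force: [0.5, -0.2, 0.5]
gripper_width: 72.0
finger_force: 0.0
```

>>> apply_moves:
  targets:
    - [[0, 0, 0], 0]
    - [[0, 0, 0], 0]
    - [[0, 0, 0], 0]
    - [[0, 0, 0], 0]
    - [[0, 0, 0], 0]
    - [[0, 0, 0], 0]
  grip: 50
  grip_force: 60

```text
t: 3.5
ee_pos: [537.9, 228.7, 39.6]
orientation: [[0.341, 0.94, -0.001], [0.94, -0.341, 0.001], [0.001, -0.001, -1.0]]
wrist_force: [-5.8, 0.1, 7.2]
gripper_width: 54.4
finger_force: 62.3
```

>>> apply_moves:
  targets:
    - [[0, 0, -3], 0]
    - [[0, 0, -6], 0]
    - [[0, 0, -9], 0]
    - [[0, 0, -11], 0]
    - [[0, 0, -11], 0]
    - [[0, 0, -11], 0]

```text
t: 4.1
ee_pos: [537.7, 228.5, 47.6]
orientation: [[0.341, 0.94, -0.0], [0.94, -0.341, 0.001], [0.001, -0.001, -1.0]]
wrist_force: [2.0, 4.8, -10.1]
gripper_width: 54.2
finger_force: 65.0
```

Run:
```python
from h import *
from cell import arm,camera
import cv2
s=arm.read_state();print(s["wrist_force"],s["ee_pos"],s["gripper_width"])
c=camera("scene");im=c["image"][140:220,220:320]
cv2.imwrite("pics/p2.png",cv2.resize(im,None,fx=6,fy=6,interpolation=cv2.INTER_CUBIC))
```

```text
[  1.98386048   4.8007648  -10.054767  ] [537.73390074 228.54735327  47.55232106] 54.20130291555964
```

View pics/p2.png

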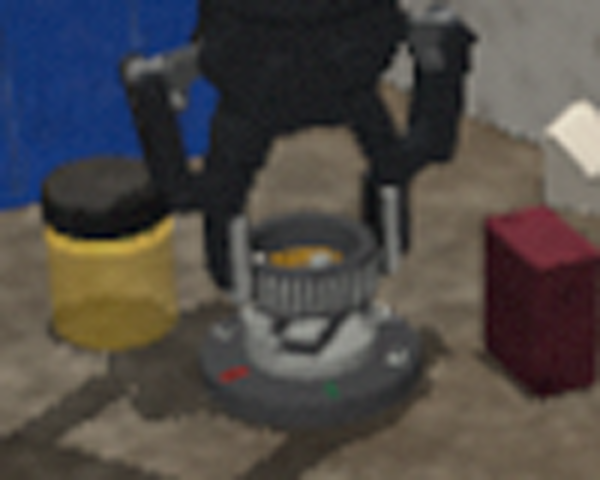

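The sleeve is lifted by about 10 mm: the slot shows below the ring at (305,330) and the spring pulls 10 N. Turning it counter-clockwise.

>>> apply_moves:
  targets:
    - [[0, 0, 0], -7]
    - [[0, 0, 0], -14]
    - [[0, 0, 0], -21]
    - [[0, 0, 0], -28]
    - [[0, 0, 0], -35]
    - [[0, 0, 0], -42]
    - [[0, 0, 0], -49]
    - [[0, 0, 0], -56]
    - [[0, 0, 0], -63]
    - [[0, 0, 0], -69]

```text
t: 5.15
ee_pos: [540.7, 229.2, 49.1]
orientation: [[-0.757, 0.653, 0.007], [0.653, 0.757, 0.003], [-0.003, 0.007, -1.0]]
wrist_force: [8.5, 6.9, -11.4]
gripper_width: 54.5
finger_force: 65.1
```

>>> apply_moves:
  targets:
    - [[0, 0, 0], -1]
    - [[0, 0, 0], -1]
    - [[0, 0, 0], -1]

```text
t: 5.45
ee_pos: [540.7, 229.2, 49.1]
orientation: [[-0.764, 0.645, 0.007], [0.645, 0.764, 0.004], [-0.002, 0.007, -1.0]]
wrist_force: [8.1, 7.7, -11.2]
gripper_width: 54.1
finger_force: 65.2
```

```bash
python3 -c "
from cell import arm
s=arm.read_state();print(s['ft_torque'],s['gripper_width'],s['q'])"
```

```text
[ 0.93579085 -1.1385394  -1.21195737] 54.05172547220097 [ 0.2732605   0.15173999  1.84449455  0.00226509  1.13796464 -0.59693543]
```

>>> apply_moves:
  targets:
    - [[0, 0, 2], 0]
    - [[0, 0, 4], 0]
    - [[0, 0, 6], 0]
    - [[0, 0, 7], 0]
    - [[0, 0, 7], 0]

```text
t: 5.95
ee_pos: [540.9, 229.2, 44.1]
orientation: [[-0.764, 0.645, 0.006], [0.645, 0.764, 0.003], [-0.002, 0.006, -1.0]]
wrist_force: [2.7, 4.9, 0.4]
gripper_width: 54.2
finger_force: 66.2
```

>>> apply_moves:
  targets:
    - [[0, 0, 0], 0]
    - [[0, 0, 0], 0]
    - [[0, 0, 0], 0]
    - [[0, 0, 0], 0]
    - [[0, 0, 0], 0]
  grip: 72

```text
t: 6.45
ee_pos: [538.1, 227.9, 41.3]
orientation: [[-0.767, 0.642, -0.0], [0.642, 0.767, -0.0], [-0.0, -0.0, -1.0]]
wrist_force: [0.0, -0.6, 0.4]
gripper_width: 71.7
finger_force: 0.0
```

>>> apply_moves:
  targets:
    - [[0, 0, -20], 0]
    - [[0, 0, -50], 0]
    - [[0, 0, -90], 0]
    - [[0, 0, -130], 0]

```text
t: 6.85
ee_pos: [537.5, 227.8, 172.0]
orientation: [[-0.767, 0.642, -0.002], [0.642, 0.767, -0.001], [0.001, -0.001, -1.0]]
wrist_force: [0.6, -0.5, 0.1]
gripper_width: 72.2
finger_force: 0.0
```

Run:
```python
from h import *
from cell import camera
import cv2
c=camera("scene");im=c["image"][140:220,220:320]
cv2.imwrite("pics/p3.png",cv2.resize(im,None,fx=6,fy=6,interpolation=cv2.INTER_CUBIC))
rel(549,-186,185,-1);rel(549,-186,61,-1);rel(450,0,185,-1)
```

```text
[-272.  -313.6   -3.9   51.1] b 50.1
[-271.1 -314.9  120.1   51.1] b 50.1
[ -76.7 -234.5   -3.9   51.1] b 50.1
```

View pics/p3.png

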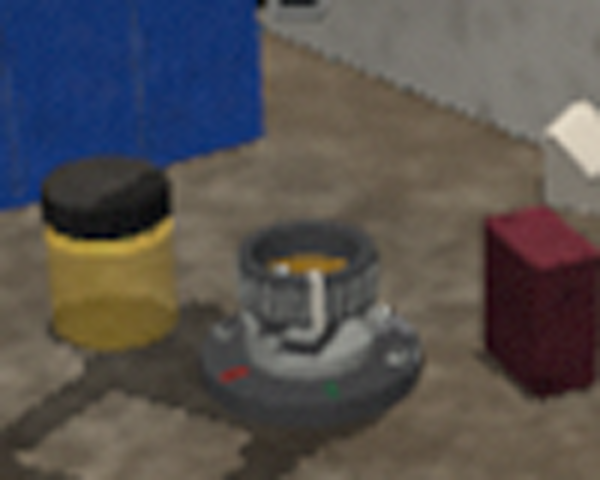

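Run:
```python
from h import *
from cell import camera
c=camera("scene")
def p(turn,z):
    b=np.radians(27.5+145)+turn
    u,v=pix(c,[538.7+28*np.cos(b),231+28*np.sin(b),z]);return np.round([(u-220)*6,(v-140)*6]).tolist()
for l in (0,4,7):
  for t in (1.2,1.0,.8): print(l,t,p(t,52.5+l),p(t,30.5+l))
```

```text
0 1.2 [317.0, 288.0] [319.0, 337.0]
0 1.0 [303.0, 289.0] [305.0, 339.0]
0 0.8 [288.0, 289.0] [291.0, 339.0]
4 1.2 [317.0, 279.0] [319.0, 329.0]
4 1.0 [302.0, 280.0] [305.0, 330.0]
4 0.8 [288.0, 280.0] [290.0, 330.0]
7 1.2 [317.0, 272.0] [319.0, 322.0]
7 1.0 [302.0, 273.0] [304.0, 323.0]
7 0.8 [288.0, 273.0] [290.0, 323.0]
```

The white line at (318,275)–(316,330) matches turn 1.2 and lift 4, so the sleeve is open. Now to the white head.

>>> apply_moves:
  targets:
    - [[-27, -31, 0], 6]
    - [[-54, -63, 0], 12]
    - [[-82, -94, 0], 18]
    - [[-109, -126, 0], 24]
    - [[-136, -157, 0], 30]
    - [[-163, -188, 0], 36]
    - [[-190, -220, 0], 42]
    - [[-218, -251, 0], 48]
    - [[-245, -282, 0], 51]
    - [[-272, -314, 0], 51]
  grip: 60

```text
t: 7.95
ee_pos: [544.5, -188.9, 170.6]
orientation: [[0.017, 1.0, -0.001], [1.0, -0.017, 0.0], [0.0, -0.001, -1.0]]
wrist_force: [0.7, -0.1, 0.2]
gripper_width: 59.7
finger_force: 0.0
```

Run:
```python
from h import *
from cell import arm,camera
import cv2
rel(549,-186,61,-1)
a=[]
for n in("scene","top"):
    c=camera(n);u,v=map(int,pix(c,[549,-186,90]));print(u,v,pix(c,[549,-186,76]))
    a.append(cv2.resize(c["image"][v-45:v+45,u-45:u+45],None,fx=4.4,fy=4.4,interpolation=cv2.INTER_CUBIC))
cv2.imwrite("pics/p4.png",np.hstack(a))
```

```text
[  2.9   4.5 109.6   0. ] b -1.0
427 238 (np.float64(426.7989050884477), np.float64(244.6968339315387))
429 196 (np.float64(427.2992294809793), np.float64(196.6829939599141))
```

View pics/p4.png

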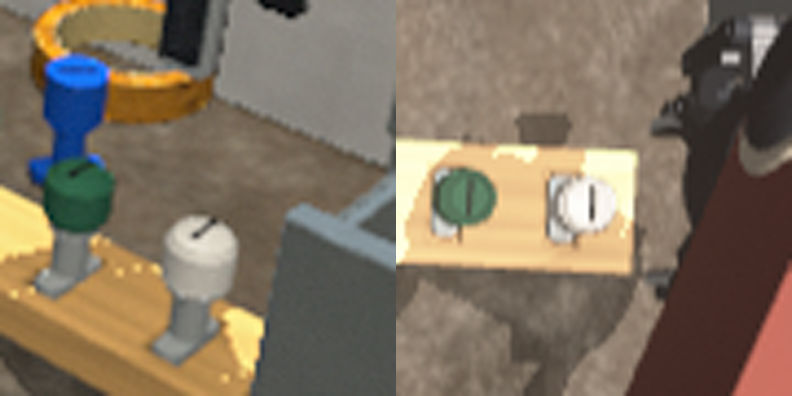

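The white dome is at scene (428,245) and top (427.6,197.6), within 1.5 px of the prediction, and the fingers straddle it along x, clear of the drawer. Going down.

>>> apply_moves:
  targets:
    - [[2, 4.5, 35], 0]
    - [[2, 4.5, 65], 0]
    - [[2, 4.5, 90], 0]
    - [[2, 4.5, 102], 0]
    - [[2, 4.5, 109], 0]
    - [[2, 4.5, 109], 0]
    - [[2, 4.5, 109], 0]

```text
t: 8.75
ee_pos: [550.5, -185.6, 63.6]
orientation: [[0.016, 1.0, 0.002], [1.0, -0.016, -0.001], [-0.001, 0.002, -1.0]]
wrist_force: [-0.6, -0.9, -0.7]
gripper_width: 60.1
finger_force: 0.0
```

>>> apply_moves:
  targets:
    - [[0, 0, 0], 0]
    - [[0, 0, 0], 0]
    - [[0, 0, 0], 0]
    - [[0, 0, 0], 0]
    - [[0, 0, 0], 0]
    - [[0, 0, 0], 0]
  grip: 20
  grip_force: 40

```text
t: 9.35
ee_pos: [550.4, -185.9, 63.7]
orientation: [[0.016, 1.0, 0.002], [1.0, -0.016, -0.001], [-0.001, 0.002, -1.0]]
wrist_force: [-2.1, 0.3, 5.6]
gripper_width: 27.9
finger_force: 39.4
```

>>> apply_moves:
  targets:
    - [[0, 0, -5], 0]
    - [[0, 0, -12], 0]
    - [[0, 0, -25], 0]
    - [[0, 0, -60], 0]
    - [[0, 0, -100], 0]
    - [[0, 0, -100], 0]

```text
t: 9.95
ee_pos: [553.5, -187.2, 170.7]
orientation: [[0.016, 1.0, 0.012], [1.0, -0.016, -0.006], [-0.006, 0.012, -1.0]]
wrist_force: [0.1, -0.3, -0.5]
gripper_width: 27.8
finger_force: 39.7
```

Run:
```python
from h import *
rel(539,231,165,27.5)
```

```text
[417.9 -21.4   5.7 -28.4] b -0.9
```

>>> apply_moves:
  targets:
    - [[42, -2, 0], -4]
    - [[84, -4, 0], -8]
    - [[126, -6, 0], -12]
    - [[168, -8, 0], -16]
    - [[210, -10, 0], -20]
    - [[252, -13, 0], -24]
    - [[294, -15, 0], -28]
    - [[336, -17, 0], -28]
    - [[378, -19, 2], -28]
    - [[418, -21, 5], -28]

```text
t: 10.95
ee_pos: [535.0, 234.8, 157.5]
orientation: [[-0.455, 0.89, 0.0], [0.89, 0.455, 0.0], [-0.0, 0.0, -1.0]]
wrist_force: [-0.5, -1.2, -1.9]
gripper_width: 27.8
finger_force: 39.7
```

>>> apply_moves:
  targets:
    - [[0, 0, 15], 0]
    - [[0, 0, 30], 0]
    - [[0, 0, 45], 0]
    - [[0, 0, 45], 0]
    - [[0, 0, 45], 0]

```text
t: 11.45
ee_pos: [535.2, 231.7, 111.4]
orientation: [[-0.454, 0.891, -0.002], [0.891, 0.454, -0.001], [0.0, -0.002, -1.0]]
wrist_force: [0.1, 0.8, -0.5]
gripper_width: 27.9
finger_force: 39.7
```

Run:
```python
from h import *
from cell import arm,camera
import cv2
rel(539,231,165,27.5);print(arm.read_state()["orientation"][:,2])
a=[]
for n,z in(("scene",75),("top",75)):
    c=camera(n);u,v=map(int,pix(c,[539,231,z]));print(u,v)
    a.append(cv2.resize(c["image"][v-45:v+45,u-45:u+45],None,fx=4.4,fy=4.4,interpolation=cv2.INTER_CUBIC))
cv2.imwrite("pics/p5.png",np.hstack(a))
```

```text
[ -2.3   3.  -53.6  -0.5] b 27.0
[-1.68235042e-03 -5.58849533e-04 -9.99998429e-01]
270 174
236 196
```

View pics/p5.png

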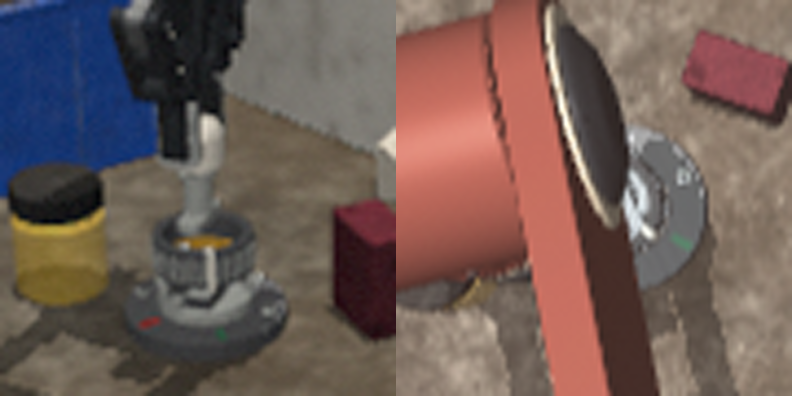

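The stem and foot bar hang just above the ring at (198,215), 3 mm short of the axis. I'll correct that, then lower.

>>> apply_moves:
  targets:
    - [[-2, 3, 0], -0.5]
    - [[-2, 3, 0], -0.5]
    - [[-2, 3, 0], -0.5]
    - [[-2, 3, 0], -0.5]
    - [[-2, 3, 5], -0.5]
    - [[-2, 3, 5], -0.5]

```text
t: 12.15
ee_pos: [538.4, 232.4, 106.3]
orientation: [[-0.463, 0.886, -0.002], [0.886, 0.463, -0.0], [0.0, -0.002, -1.0]]
wrist_force: [-0.0, 0.8, -1.7]
gripper_width: 27.7
finger_force: 39.7
```

>>> apply_moves:
  targets:
    - [[-0.7, 0, 5], 0]
    - [[-0.7, 0, 10], 0]
    - [[-0.7, 0, 15], 0]
    - [[-0.7, 0, 20], 0]
    - [[-0.7, 0, 24], 0]
    - [[-0.7, 0, 27], 0]
    - [[-0.7, 0, 29], 0]
    - [[-0.7, 0, 29], 0]

```text
t: 12.95
ee_pos: [539.2, 231.8, 78.0]
orientation: [[-0.463, 0.886, -0.0], [0.886, 0.463, -0.0], [0.0, -0.0, -1.0]]
wrist_force: [-0.6, -0.4, -1.1]
gripper_width: 28.3
finger_force: 39.8
```

>>> apply_moves:
  targets:
    - [[0, 0, 2], 0]
    - [[0, 0, 3], 0]
    - [[0, 0, 4], 0]
    - [[0, 0, 5], 0]
    - [[0, 0, 5], 0]

```text
t: 13.45
ee_pos: [539.2, 231.8, 73.1]
orientation: [[-0.463, 0.887, -0.0], [0.887, 0.463, -0.0], [0.0, -0.0, -1.0]]
wrist_force: [0.1, -0.3, -2.6]
gripper_width: 27.9
finger_force: 39.8
```

No resistance, so the foot is entering the pocket.

>>> apply_moves:
  targets:
    - [[0, 0, 1], 0]
    - [[0, 0, 2], 0]
    - [[0, 0, 3], 0]
    - [[0, 0, 4], 0]
    - [[0, 0, 4], 0]

```text
t: 13.95
ee_pos: [539.5, 231.8, 69.8]
orientation: [[-0.463, 0.887, -0.0], [0.887, 0.463, -0.0], [-0.0, -0.0, -1.0]]
wrist_force: [-0.6, -0.3, 3.2]
gripper_width: 27.8
finger_force: 40.2
```

It touches the floor at 69.8, where expected. Releasing.

>>> apply_moves:
  targets:
    - [[0, 0, 0], 0]
    - [[0, 0, 0], 0]
    - [[0, 0, 0], 0]
    - [[0, 0, 0], 0]
    - [[0, 0, 0], 0]
    - [[0, 0, 0], 0]
  grip: 72

```text
t: 14.55
ee_pos: [539.4, 231.9, 69.3]
orientation: [[-0.463, 0.887, 0.0], [0.887, 0.463, 0.0], [0.0, 0.0, -1.0]]
wrist_force: [-0.5, 0.2, 0.3]
gripper_width: 71.9
finger_force: 0.0
```

>>> apply_moves:
  targets:
    - [[0, 0, -10], 0]
    - [[0, 0, -40], 0]
    - [[0, 0, -80], 0]
    - [[0, 0, -80], 0]
    - [[0, 0, -80], 0]

```text
t: 15.05
ee_pos: [540.5, 232.2, 151.8]
orientation: [[-0.463, 0.886, 0.004], [0.886, 0.463, 0.001], [-0.001, 0.004, -1.0]]
wrist_force: [-0.4, -0.3, -0.2]
gripper_width: 72.0
finger_force: 0.0
```

Run:
```python
from h import *
from cell import arm,camera
import cv2
rel(539,231,150,50);
c=camera("scene")
for z in(82,56.5):print([(round((u-220)*6),round((v-140)*6)) for u,v in [pix(c,[539,231,z])]])
cv2.imwrite("pics/p6.png",cv2.resize(c["image"][140:220,220:320],None,fx=6,fy=6,interpolation=cv2.INTER_CUBIC))
```

```text
[ -0.4  -1.9   1.8 -22.4] b 27.6
[(300, 189)]
[(302, 247)]
```

View pics/p6.png

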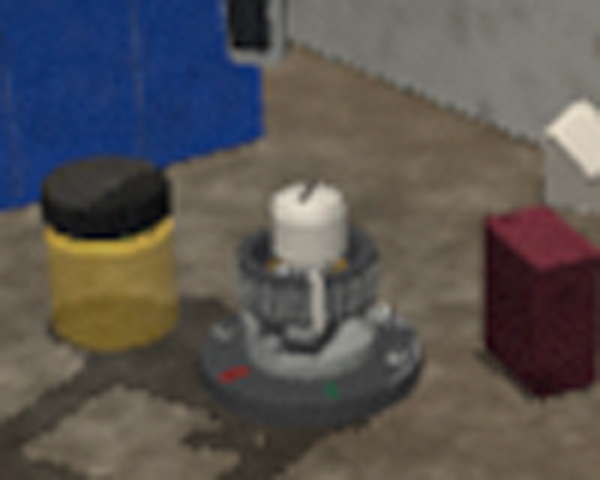

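The head stands centred in the ring with its top at (310,190), matching the seated height of 82 mm. The sleeve is still open with its line at (318,300). Regripping the sleeve.

>>> apply_moves:
  targets:
    - [[-0.5, -2, 0], -8]
    - [[-0.5, -2, 10], -16]
    - [[-0.5, -2, 40], -22.4]
    - [[-0.5, -2, 70], -22.4]
    - [[-0.5, -2, 90], -22.4]
    - [[-0.5, -2, 104], -22.4]
    - [[-0.5, -2, 111], -22.4]
    - [[-0.5, -2, 111], -22.4]

```text
t: 15.9
ee_pos: [536.9, 230.2, 36.9]
orientation: [[-0.766, 0.643, -0.002], [0.643, 0.766, -0.001], [0.001, -0.002, -1.0]]
wrist_force: [-0.3, 0.9, 0.3]
gripper_width: 72.1
finger_force: 0.0
```

>>> apply_moves:
  targets:
    - [[0, 0, 0], 0]
    - [[0, 0, 0], 0]
    - [[0, 0, 0], 0]
    - [[0, 0, 0], 0]
    - [[0, 0, 0], 0]
    - [[0, 0, 0], 0]
  grip: 50
  grip_force: 60

```text
t: 16.5
ee_pos: [539.0, 231.1, 39.9]
orientation: [[-0.766, 0.643, 0.003], [0.643, 0.766, 0.001], [-0.001, 0.003, -1.0]]
wrist_force: [-0.0, 2.4, 5.8]
gripper_width: 53.6
finger_force: 63.5
```

>>> apply_moves:
  targets:
    - [[0, 0, -2], 0]
    - [[0, 0, -4], 0]
    - [[0, 0, -6], 0]
    - [[0, 0, -8], 0]
    - [[0, 0, -8], 0]
    - [[0, 0, -8], 0]

```text
t: 17.1
ee_pos: [538.8, 231.0, 44.9]
orientation: [[-0.765, 0.644, 0.004], [0.644, 0.765, 0.002], [-0.002, 0.004, -1.0]]
wrist_force: [8.9, 5.2, -10.9]
gripper_width: 53.7
finger_force: 65.1
```

>>> apply_moves:
  targets:
    - [[0, 0, -1], 0]
    - [[0, 0, -2], 0]
    - [[0, 0, -2], 0]

```text
t: 17.4
ee_pos: [538.8, 231.1, 46.8]
orientation: [[-0.765, 0.644, 0.004], [0.644, 0.765, 0.002], [-0.002, 0.004, -1.0]]
wrist_force: [8.9, 6.2, -11.9]
gripper_width: 53.9
finger_force: 65.2
```

>>> apply_moves:
  targets:
    - [[0, 0, 0], 7]
    - [[0, 0, 0], 14]
    - [[0, 0, 0], 21]
    - [[0, 0, 0], 28]
    - [[0, 0, 0], 35]
    - [[0, 0, 0], 42]
    - [[0, 0, 0], 49]
    - [[0, 0, 0], 56]
    - [[0, 0, 0], 63]
    - [[0, 0, 0], 69]

```text
t: 18.4
ee_pos: [538.6, 230.9, 46.5]
orientation: [[0.327, 0.945, 0.004], [0.945, -0.327, 0.001], [0.002, 0.003, -1.0]]
wrist_force: [9.5, 6.5, -11.3]
gripper_width: 53.7
finger_force: 68.3
```

>>> apply_moves:
  targets:
    - [[0, 0, 0], 1]
    - [[0, 0, 0], 1]
    - [[0, 0, 0], 1]

```text
t: 18.7
ee_pos: [538.6, 230.9, 46.6]
orientation: [[0.336, 0.942, 0.004], [0.942, -0.336, -0.0], [0.001, 0.004, -1.0]]
wrist_force: [9.7, 6.1, -10.4]
gripper_width: 54.0
finger_force: 68.6
```

```bash
python3 -c "
from cell import arm
s=arm.read_state();print(s['ft_torque'],s['gripper_width'],s['q'])"
```

```text
[ 0.9646732  -1.48371965  2.12639129] 54.029432278713266 [ 2.78651099e-01  1.55002447e-01  1.84577253e+00 -1.36997751e-03
  1.13696923e+00  6.21746157e-01]
```

The torque of 2.1 N m shows the sleeve against the red stop. Lowering.

>>> apply_moves:
  targets:
    - [[0, 0, 3], 0]
    - [[0, 0, 6], 0]
    - [[0, 0, 9], 0]
    - [[0, 0, 11], 0]
    - [[0, 0, 11], 0]
    - [[0, 0, 11], 0]

```text
t: 19.3
ee_pos: [538.7, 230.9, 36.3]
orientation: [[0.336, 0.942, 0.004], [0.942, -0.336, -0.0], [0.001, 0.004, -1.0]]
wrist_force: [7.5, 5.5, -7.5]
gripper_width: 54.0
finger_force: 69.0
```

>>> apply_moves:
  targets:
    - [[0, 0, 1], 0]
    - [[0, 0, 2], 0]
    - [[0, 0, 2], 0]

```text
t: 19.6
ee_pos: [538.7, 231.0, 35.8]
orientation: [[0.337, 0.941, 0.003], [0.941, -0.337, -0.0], [0.001, 0.003, -1.0]]
wrist_force: [2.9, 2.9, -0.9]
gripper_width: 54.0
finger_force: 69.9
```

Solid contact at the bottom: the force rose while z held at 35.8. It is home, so release and rise.

>>> apply_moves:
  targets:
    - [[0, 0, 0], 0]
    - [[0, 0, 0], 0]
    - [[0, 0, 0], 0]
    - [[0, 0, 0], 0]
    - [[0, 0, 0], 0]
  grip: 72

```text
t: 20.1
ee_pos: [537.6, 230.2, 35.1]
orientation: [[0.343, 0.939, -0.001], [0.939, -0.343, -0.0], [-0.0, -0.001, -1.0]]
wrist_force: [-1.2, 1.0, -0.2]
gripper_width: 72.2
finger_force: 0.0
```

>>> apply_moves:
  targets:
    - [[0, 0, -20], 0]
    - [[0, 0, -50], 0]
    - [[0, 0, -90], 0]
    - [[0, 0, -130], 0]
    - [[0, 0, -130], 0]
    - [[0, 0, -130], 0]

```text
t: 20.7
ee_pos: [538.6, 230.6, 166.9]
orientation: [[0.343, 0.939, 0.003], [0.939, -0.343, 0.001], [0.002, 0.002, -1.0]]
wrist_force: [-0.5, 0.1, -1.1]
gripper_width: 71.7
finger_force: 0.0
```

Run:
```python
from h import *
from cell import camera
import cv2
c=camera("scene");im=c["image"];a=cv2.imread("pics/scene0.png")
cv2.imwrite("pics/p7.png",cv2.resize(im[140:220,220:320],None,fx=6,fy=6))
# compare ring/holder with the initial (locked, home) picture; head stands above row ~182
r=lambda I,dy=0:I[186+dy:206+dy,258:288].astype(int)
for dy in range(-4,4): print(dy,np.abs(r(im,dy)-r(a)).mean().round(2))
def lum(t,l):
    b=np.radians(172.5)+t;v=[]
    for z in np.linspace(33,50,8):
        u,w=pix(c,[538.7+28*np.cos(b),231+28*np.sin(b),z+l]);v.append(im[int(round(w)),int(round(u))].mean())
    return round(np.mean(v))
print([(t,lum(t,0)) for t in np.arange(-.3,1.4,.1).round(1)])
for n,(x0,x1,y0,y1) in dict(jar=(224,252,165,200),block=(298,324,172,208),red=(362,386,212,248),green=(388,412,226,262)).items():
    print(n,np.abs(im[y0:y1,x0:x1].astype(int)-a[y0:y1,x0:x1]).mean().round(2))
```

```text
-4 31.05
-3 29.96
-2 28.26
-1 24.86
0 22.36
1 27.51
2 32.78
3 36.75
[(np.float64(-0.3), 90), (np.float64(-0.2), 100), (np.float64(-0.1), 104), (np.float64(0.0), 118), (np.float64(0.1), 125), (np.float64(0.2), 89), (np.float64(0.3), 76), (np.float64(0.4), 79), (np.float64(0.5), 94), (np.float64(0.6), 75), (np.float64(0.7), 87), (np.float64(0.8), 76), (np.float64(0.9), 81), (np.float64(1.0), 88), (np.float64(1.1), 71), (np.float64(1.2), 86), (np.float64(1.3), 72)]
jar 8.79
block 3.29
red 4.38
green 4.21
```

```bash
python3 -c "
from cell import order
print(order.job_done())"
```

```text
the job is handed in; nothing more can be done
None
```

The white head is seated in the holder's pocket and the sleeve is turned back to the red mark and home, judged from forces, arm heights and camera pixels rather than a final viewed picture; the job was handed in at about 21 s, and no verdict came back.

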